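Sniff the manifold cover seam for leaks

TASK

Take the leak probe out of its stand and check the seam on top of the gas manifold box: with the tip pointing down about 8 mm above the seam, start at the end by the brass unions and follow the seam slowly (about 3 cm per second) and steadily to its other end. Then put the probe back upright in the same stand, collar down on the rim, and let go; leave the rubber-bulbed dropper in the other stand where it is.

Things in the scene. Friction and masses are not known exactly. Their poses are not given: they have to be found in the camera images.
- probe: Leak probe: straight round stylus, 150 mm long, about 120 g, loose in its stand, tip down. Origin at the tip, z along its axis up to the handle. From the tip: steel nose 0-60 mm (6 mm thick at the tip, 12 mm from 20 mm on), black collar 44 mm in diameter at 60-65 mm, straight grey handle 20 mm in diameter at 65-150 mm, to grip from above. Yaw does not matter.
- seam (a point): Start of the seam, on top of the fixed gas manifold box (220 x 130 x 70 mm high, cream cover in two halves, turned differently each time). The seam is the straight dark 4 mm gap between the halves. x points along it from this start, by the three brass unions, to its end 150 mm away; y across, z up. Just beyond each end a steel clip (28 x 24 mm, 2 mm high) covers the gap.
- stand_mouth (a point): Centre of the hole in the top of the probe's stand, z up, 80 mm above the bench: a fixed upright white tube, 52 mm outside, hole 26 mm in diameter and 70 mm deep, on a steel 80 x 80 mm foot. The probe hangs by its collar, tip 60 mm below the mouth. A like stand with the dropper is 120 mm or more away; which stands where varies.
- dropper: Glass dropper with a black rubber bulb 30 mm in diameter, hanging by its 40 mm collar in the second stand; its top is 52 mm above that stand's rim. Not to be moved. Origin in the underside of its collar, at the rim, z up.
There are look-alikes about, which are no part of the job. What is shaped like the probe but blue or red is not meant.

How it is judged:
On the way, in this order (a step that is already met when the one before it is completed fails the run):
1. the probe's tip is at the start of the seam (the end by the brass unions), within 12 mm along and across it and no more than 20 mm above it (x of probe in the frame of seam between -0.012 and 0.012 m and y of probe in the frame of seam between -0.012 and 0.012 m and z of probe in the frame of seam between -0.004 and 0.02 m), for 0.2 s.
2. the probe's tip is 30 mm along the seam, within 12 mm along and across it and no more than 20 mm above it (x of probe in the frame of seam between 0.018 and 0.042 m and y of probe in the frame of seam between -0.012 and 0.012 m and z of probe in the frame of seam between -0.004 and 0.02 m), for 0.3 s.
3. the probe's tip is 60 mm along the seam, within 12 mm along and across it and no more than 20 mm above it (x of probe in the frame of seam between 0.048 and 0.072 m and y of probe in the frame of seam between -0.012 and 0.012 m and z of probe in the frame of seam between -0.004 and 0.02 m), for 0.3 s.
4. the probe's tip is 90 mm along the seam, within 12 mm along and across it and no more than 20 mm above it (x of probe in the frame of seam between 0.078 and 0.102 m and y of probe in the frame of seam between -0.012 and 0.012 m and z of probe in the frame of seam between -0.004 and 0.02 m), for 0.3 s.
5. the probe's tip is 120 mm along the seam, within 12 mm along and across it and no more than 20 mm above it (x of probe in the frame of seam between 0.108 and 0.132 m and y of probe in the frame of seam between -0.012 and 0.012 m and z of probe in the frame of seam between -0.004 and 0.02 m), for 0.3 s.
6. the probe's tip is at the far end of the seam, within 12 mm along and across it and no more than 20 mm above it (x of probe in the frame of seam between 0.138 and 0.162 m and y of probe in the frame of seam between -0.012 and 0.012 m and z of probe in the frame of seam between -0.004 and 0.02 m), for 0.2 s.
At the end, for the whole second after the job is handed in: The probe stands at rest and released in the stand it came from: tip within 12 mm of the hole's axis and 60 mm (within 6 mm) below its mouth, upright within 7 degrees; the dropper is within 15 mm of where it was (horizontal distance between probe and stand_mouth below 0.012 m and z of probe in the frame of stand_mouth between -0.066 and -0.054 m and angle between probe's own z axis and vertical below 0.12 rad and linear speed of probe below 0.02 m/s and contact force between the fingers and probe below 0.1 N and distance of dropper from where it was at the start of the episode below 0.015 m); the robot touches nothing.
It fails at once if the dropper is moved more than 15 mm from where it was (distance of dropper from where it was at the start of the episode above 0.015 m).
It also fails if it takes over 64 s, if anything falls off the work surface, if the arm or the gripper's body presses on something with over 40 N, if the wrist force passes 120 N, or if a joint passes its speed limit or range.

ROBOT

A 6-joint arm with a two-finger parallel gripper is mounted at the origin on the work surface. World frame = base frame: x ahead of the robot, y to its left, z up, the work surface at z = 0. Lengths are in m, angles in rad, forces in N, time in s.
With the tool pointing down it reaches from about 0.35 to 0.975 m from the base axis. Payload 4.9 kg.
Tool frame: the origin (TCP) lies on the centre line of the jaws, within the pads' length; the fingertips stand 25 mm ahead of it and the grasp point (between the pads) lies 6 mm ahead of it; z points along the fingers, y is the line along which they close (so a half turn about z gives the same grasp; the last joint's range is limited). The gripper opens to 85 mm and grips with 20 to 120 N. Pads are 22 mm wide; open, the fingers measure 114 mm over their backs; the gripper's body (76 mm by 85 mm) begins 54 mm behind the grasp point. The pads swing forward as they close: fully open they stand 13 mm farther back than shut.
Start: joints at [-1.286, 0.053, 1.613, -0, 1.476, -0.119], TCP at [0.246, -0.575, 0.256] pointing down, gripper open.
Joint ranges: [-3.01, 3.01], [-1.01, 2.22], [0.06, 2.58], [-1.02, 4.17], [0.09, 2.62], [-3.14, 3.14]. Speed limits (rad/s): [2.57, 2.57, 3.14, 3.14, 3.14, 3.14].

INTERFACE

Orientations are given as a unit quaternion [w, x, y, z].
In Python, from plant import state, grab_frame, get_calibration, job gives the robot as it stands. The module is installed in compiled form; this text tells all that it offers.
- The arm moves only by the tool move_arm, never from a script. Its argument "targets" is a list that holds one entry, the list of rows, each a list of 5 numbers: the opening in per cent of the stroke, from 0 (shut) to 100 (fully open), then the shift along the tool's x, y, z as a fraction of full scale, then the turn about the tool's z as a fraction of full scale. A call has 1 to 5 rows; each row shifts and turns the commanded pose from where the row before left it, along the tool's axes as they then stand; what a row does not reach is not made up. Full scale, the value 1, is 0.6 m for a shift and 6 degrees for a turn. A row lasts 1/12 s, in which the tool goes at most 41.7 mm and 7.16 degrees, less where a joint would pass 70% of its speed; a pose out of reach is approached as far as the arm can. A call with a number of a shift or a turn outside -1 to 1 is refused whole. A call with a gripper value outside its range is refused whole. The fingers move at their own pace and stop on an object; the grip force is fixed at half the most. Time passes only in rows, so rows that do not move let the fingers close. It gives the time, the measured TCP pose, the force, the opening and the grip force at its end, in the units of the state.
- state(): the state, without advancing time (a new reading comes with each control period).
- grab_frame(name): name is "scene" or "top"; returns the picture (400x640x3 uint8, red, green, blue); there is no depth.
- get_calibration(name): a dict with "vertical_fov" (degrees; the focal length in pixels is half the picture's height over the tangent of half this angle, whatever the lens; pixels are square), "cx", "cy" (the principal point, pixels), "R" (3x3) and "t" (3): a world point X has camera coordinates R X + t. Camera axes: x right, y down, z forward; pixel columns grow to the right and rows downward; lengths in m; the calibration is good to about 2 mm. A picture is of the moment at which its call begins. get_calibration takes no time and is no camera call.
- job.job_done(): hands the job in; it is judged then, once.
The state is a dict: "time": time; "joint_pos": joint angles; "joint_vel": joint speeds; "joint_efforts": joint torques, N m; "tool_pos": TCP position; "tool_rot": TCP orientation; "contact_force": force on the tool from outside, world axes, zero at the start; "ft_torque": the same for the moment, N m; "gripper_width": opening from 0.0 (shut) to 1.0 (fully open); "grasp_force": force on a finger pad.
Only numpy, scipy, OpenCV 4.12 (cv2) and the standard library are available. Lean on these libraries where they do the work, as an engineer would, in place of code of your own. Each camera call takes 0.05 s, during which the arm holds its last target. There are 200 camera calls.

## Working session

There is one attempt and no reset: what is moved stays moved. The work goes in short steps, Python scripts to look and compute and a tool call to move; the robot and the scene stay as the last step left them, time stands still between calls to the robot, and variables do not carry over. Pictures are saved under pics/ and viewed, at most 10 in all, crops included, and the job is handed in when it is done.

Besides the shell and the picture viewer there is one more tool, called after "Call:" in YAML: its name, and indented under it one key for each argument. move_arm: Moves the arm, as the interface text tells. Shift numbers are shares of 0.6 m and turn numbers shares of 6 degrees, none past 1 either way. Its arguments: {"type":"object","properties":{"targets":{"type":"array"}},"required":["targets"]}

```bash
mkdir -p pics; python3 - <<'E'
from plant import *
import cv2
for n in("scene","top"):
    im=grab_frame(n);cv2.imwrite(f"pics/{n}0.png",im[:,:,::-1]);c=get_calibration(n);print(n,c)
s=state();print(s["time"],s["tool_pos"],s["tool_rot"],s["gripper_width"])
E
```

```text
scene {'vertical_fov': 56.438214644183894, 'cx': 321.219545780283, 'cy': 198.18338502162055, 'R': array([[-0.89811646,  0.4395427 ,  0.01374879],
       [ 0.3111187 ,  0.65718236, -0.68652495],
       [-0.31079249, -0.61230185, -0.72697625]]), 't': array([ 0.50680568, -0.07399119,  0.82978336])}
top {'vertical_fov': 51.9448183532085, 'cx': 314.85273897347156, 'cy': 202.06596482554662, 'R': array([[-0.01537539, -0.99956221,  0.0252783 ],
       [-0.99805179,  0.01381349, -0.06084244],
       [ 0.06046662, -0.02616453, -0.99782724]]), 't': array([-0.06045932,  0.52672781,  0.80942117])}
0.1 [ 0.24543017 -0.57422236  0.25517981] [-9.48486549e-04  9.79683951e-01  2.00545377e-01 -9.22034767e-05] 1.0015583142909061
```

View pics/scene0.png

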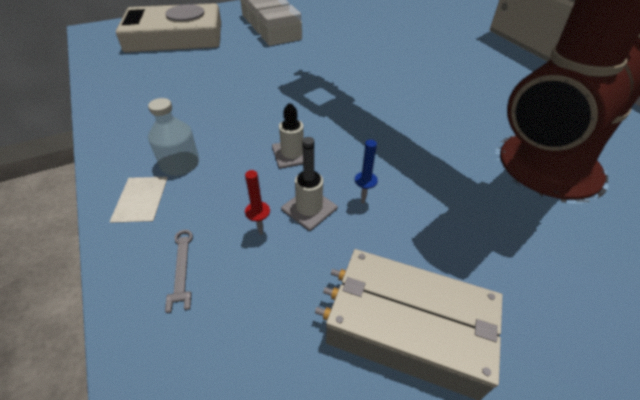

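View pics/top0.png

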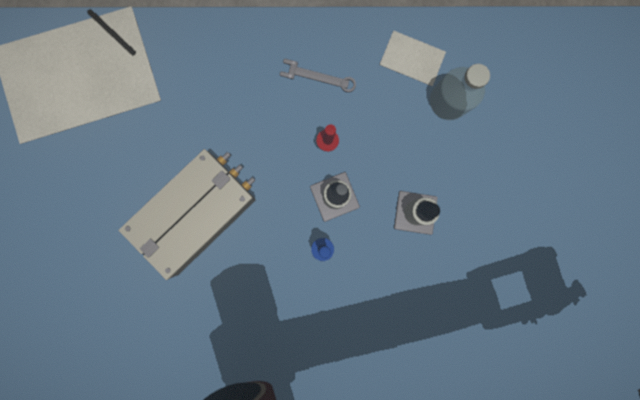

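Scene view: the candidates are the grey-handled probe at (308,160), the red look-alike at (253,190), the blue one at (369,160) and the dropper at (290,125). The box seam runs from clip (354,287), by the brass unions at about (333,293), to clip (486,329). 
Top view: probe stand at (336,195), dropper (425,210), red (328,138), blue (322,247). The seam runs from clip (220,180), at the unions, to clip (150,247). I choose the grey handle with the black collar, and will check it in a crop.

```bash
cat > h.py <<'E'
import numpy as np,cv2
from plant import *
def ray(n,p):
    c=get_calibration(n);f=200/np.tan(np.radians(c["vertical_fov"]/2))
    R,t=c["R"],c["t"];d=R.T@np.array([(p[0]-c["cx"])/f,(p[1]-c["cy"])/f,1]);return -R.T@t,d/np.linalg.norm(d)
def plane(n,p,z):
    o,d=ray(n,p);return o+d*(z-o[2])/d[2]
def tri(p,q):  # scene px, top px
    a,d=ray("scene",p);b,e=ray("top",q)
    s=np.linalg.lstsq(np.c_[d,-e],b-a,rcond=None)[0];x,y=a+s[0]*d,b+s[1]*e
    return (x+y)/2,np.linalg.norm(x-y)
def proj(n,X):
    c=get_calibration(n);f=200/np.tan(np.radians(c["vertical_fov"]/2));v=c["R"]@X+c["t"];return np.array([c["cx"]+f*v[0]/v[2],c["cy"]+f*v[1]/v[2]])
E
python3 - <<'E'
from h import *
t=cv2.imread("pics/top0.png");s=cv2.imread("pics/scene0.png")
a=cv2.resize(t[140:290,110:270],None,fx=2.5,fy=2.5,interpolation=2)   # 400x375
b=cv2.resize(t[165:225,306:370],None,fx=6.2,fy=6.2,interpolation=2)
c=cv2.resize(s[245:345,320:520],None,fx=2,fy=2,interpolation=2) #400x200
d=cv2.resize(s[130:230,275:345],None,fx=2,fy=2,interpolation=2)
o=np.zeros((600,800,3),np.uint8)
for im,x,y in((a,0,0),(b,400,0),(c,0,380),(d,420,380)):o[y:y+im.shape[0],x:x+im.shape[1]]=im[:600-y,:800-x]
cv2.imwrite("pics/crop1.png",o)
# steel clips: grey blobs inside box region at cover height
for n,im,roi in(("top",t,(115,145,260,285)),("scene",s,(325,250,505,350))):
    x0,y0,x1,y1=roi;h=cv2.cvtColor(im[y0:y1,x0:x1],cv2.COLOR_BGR2HSV)
    m=((h[...,1]<40)&(h[...,2]>80)).astype(np.uint8)
    k,_,st,ce=cv2.connectedComponentsWithStats(m)
    for i in range(1,k):
        if st[i,4]>50:
            p=ce[i]+[x0,y0];print(n,p.round(1),st[i,2:],plane(n,p,.072).round(4))
for st_,z in((( 336,195),.08),((425,210),.08)):print(plane("top",st_,z))
E
```

```text
top [185.7 213.8] [ 135  131 8477] [0.504  0.1739 0.072 ]
scene [414.  307.2] [  178   100 12665] [0.509  0.1748 0.072 ]
[ 0.5345972  -0.10609113  0.08      ]
[ 0.50425753 -0.27213834  0.08      ]
```

View pics/crop1.png

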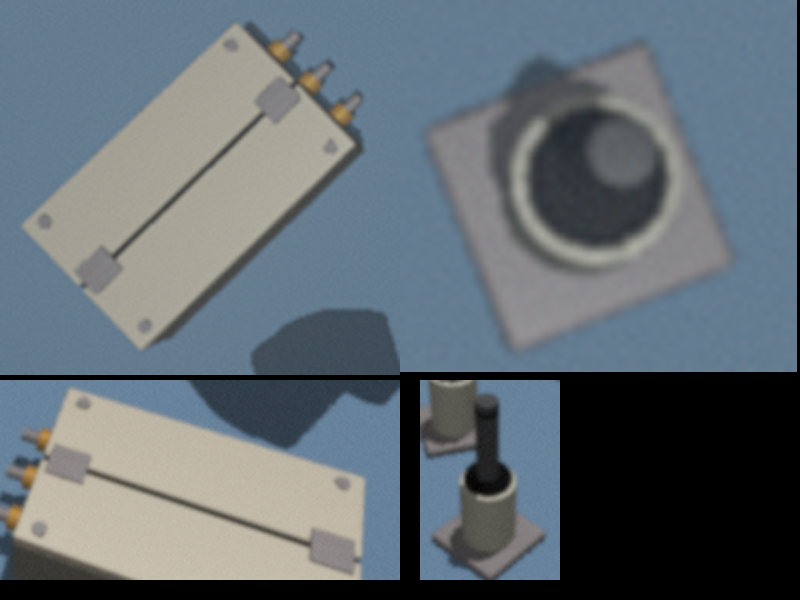

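The crop confirms the probe: black collar, grey handle with its top at crop (621,153), i.e. top px (341.6,189.7), and rim centre at about (594,181). The clips are at top px (221,180), by the brass unions, and (150,248).

```bash
python3 - <<'E'
from h import *
ims={n:cv2.imread(f"pics/{n}0.png") for n in("scene","top")}
C={}
for n,ps in(("top",((221,180),(150,248))),("scene",((354.5,287),(486,330)))):
    lab=cv2.cvtColor(cv2.GaussianBlur(ims[n],(3,3),0),cv2.COLOR_BGR2LAB).astype(int)
    for i,p in enumerate(ps):
        x0,y0=int(p[0])-14,int(p[1])-14;w=lab[y0:y0+29,x0:x0+29]
        m=((w[...,2]<w[14,14,2]+4)&(w[...,0]>75)&(w[...,2]>w[14,14,2]-6)).astype(np.uint8)
        k,l,st,ce=cv2.connectedComponentsWithStats(m);j=l[14,14]
        q=ce[j]+[x0,y0];C[n,i]=q;print(n,i,q.round(1),st[j,2:],plane(n,q,.072).round(4),w[14,14])
for i in(0,1):print("tri",tri(C["scene",i],C["top",i]))
for n in("top","scene"):
    A,B=[plane(n,C[n,i],.072) for i in(0,1)];L=np.linalg.norm(B-A);u=(B-A)/L;M=(A+B)/2
    print(n,L,"start",M-.075*u,"end",M+.075*u,"ang",np.degrees(np.arctan2(u[1],u[0])))
# stand / probe
print("rim top",plane("top",(306+594/6.2-400/6.2,165+181/6.2),.08),"collar",plane("top",(337.9,194.5),.085),"htop top",plane("top",(341.6,189.7),.17))
print("htop scene",plane("scene",(275+(486-420)/2,130+(403-380)/2),.17),"tri",tri((308,141.5),(341.6,189.7)))
print("dropper",plane("top",(427,211),.13))
s=state();from scipy.spatial.transform import Rotation as R
q=s["tool_rot"];print(R.from_quat([*q[1:],q[0]]).as_matrix().round(3))
E
```

```text
top 0 [220.4 179.6] [ 18  18 190] [0.5671 0.1095 0.072 ] [138 129 127]
top 1 [149.1 247.8] [ 29  29 261] [0.4422 0.2408 0.072 ] [136 128 128]
scene 0 [353.  286.3] [ 25  18 289] [0.5688 0.1102 0.072 ] [146 130 129]
scene 1 [486.9 330.5] [ 26  25 353] [0.4417 0.2438 0.072 ] [145 131 128]
tri (array([0.56771217, 0.10963355, 0.0701191 ]), np.float64(0.0010147432638983667))
tri (array([0.44125488, 0.24261327, 0.06962527]), np.float64(0.0023887562665728065))
top 0.18117122755227935 start [0.5563295  0.12083421 0.072     ] end [0.45291792 0.22948984 0.072     ] ang 133.58346418950163
scene 0.18437152714597285 start [0.55695085 0.1226879  0.072     ] end [0.45356504 0.23136805 0.072     ] ang 133.56987893943005
rim top [ 0.53607142 -0.10852651  0.08      ] collar [ 0.53509187 -0.10923881  0.085     ] htop top [ 0.53626384 -0.10843304  0.17      ]
htop scene [ 0.53947118 -0.10467704  0.17      ] tri (array([ 0.53702271, -0.10903069,  0.16602349]), np.float64(0.0009182011104861726))
dropper [ 0.50059344 -0.26078068  0.13      ]
[[ 0.92   0.393 -0.001]
 [ 0.393 -0.92   0.002]
 [ 0.    -0.002 -1.   ]]
```

Seam start is (0.5566, 0.1218), end (0.4532, 0.2304), at z ≈ 0.070. The clip spacing of about 0.18 m fits 150 mm plus the clips. The stand is at (0.536, -0.108), with handle top measured at 0.166 against the expected 0.170. I move over the stand now.

Call:
move_arm:
  targets:
    - [[100, 0.05, -0.035, 0, 0], [100, 0.05, -0.035, 0, 0], [100, 0.05, -0.035, 0, 0], [100, 0.05, -0.035, 0, 0], [100, 0.05, -0.035, 0, 0]]

```text
time: 0.52
tool_pos: [0.3426, -0.4175, 0.2557]
tool_rot: [-0.0, 0.98, 0.2, -0.0]
contact_force: [0.8, 0.0, -0.1]
gripper_width: 0.999
grasp_force: 0.0
```

Call:
move_arm:
  targets:
    - [[100, 0.05, -0.035, 0, 0], [100, 0.05, -0.035, 0, 0], [100, 0.05, -0.035, 0, 0], [100, 0.05, -0.035, 0, 0], [100, 0.05, -0.035, 0, 0]]

```text
time: 0.93
tool_pos: [0.4393, -0.2619, 0.2559]
tool_rot: [-0.0, 0.98, 0.2, -0.0]
contact_force: [0.4, 0.3, -0.1]
gripper_width: 1.0
grasp_force: 0.0
```

Call:
move_arm:
  targets:
    - [[100, 0.05, -0.035, 0, 0], [100, 0.05, -0.035, 0, 0], [100, 0.05, -0.035, 0, 0], [100, 0.05, -0.035, 0, 0], [100, 0, 0, 0, 0]]

```text
time: 1.35
tool_pos: [0.5181, -0.1344, 0.2558]
tool_rot: [-0.001, 0.979, 0.204, 0.0]
contact_force: [-0.4, 0.7, -0.1]
gripper_width: 0.999
grasp_force: 0.0
```

Call:
move_arm:
  targets:
    - [[100, 0.0446, -0.028, 0, 0], [100, 0, 0, 0.026, 0], [100, 0, 0, 0.026, 0], [100, 0, 0, 0.02, 0], [100, 0, 0, 0, 0]]

```text
time: 1.77
tool_pos: [0.5323, -0.113, 0.2092]
tool_rot: [-0.002, 0.98, 0.2, -0.003]
contact_force: [-0.6, 0.1, -1.0]
gripper_width: 1.0
grasp_force: 0.0
```

```bash
python3 - <<'E'
from h import *
s=state();p=s["tool_pos"];print(p,s["tool_rot"])
o=np.zeros((330,800,3),np.uint8)
for n,x in(("scene",0),("top",400)):
    im=grab_frame(n)[:,:,::-1].copy();q=proj(n,np.array([.536,-.1085,.17]));print(n,q)
    u,v=int(q[0])-50,int(q[1])-40
    o[:,x:x+400]=cv2.resize(im[v:v+82,u:u+100],(400,330),interpolation=2)
cv2.imwrite("pics/g1.png",o)
E
```

```text
[ 0.53226377 -0.11297128  0.20915164] [-0.00163401  0.97970589  0.20041324 -0.00286889]
scene [308.95840756 139.61066706]
top [341.64373646 189.8593316 ]
```

View pics/g1.png

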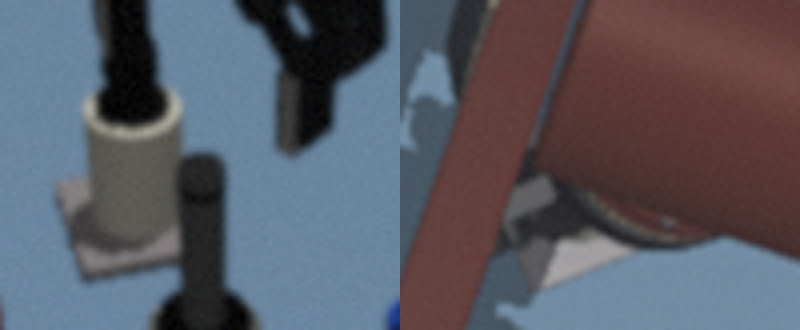

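The crop shows the handle top at scene-crop (203,160), with the two fingers straddling it at x≈110 and x≈290. I correct by 5 mm and go down to TCP z ≈ 0.134, which puts the grasp at 0.128.

Call:
move_arm:
  targets:
    - [[100, 0.0087, -0.0045, 0, 0], [100, 0, 0, 0.03, 0], [100, 0, 0, 0.03, 0], [100, 0, 0, 0.03, 0], [100, 0, 0, 0.03, 0]]

```text
time: 2.28
tool_pos: [0.5391, -0.1092, 0.1421]
tool_rot: [0.001, 0.98, 0.2, 0.001]
contact_force: [-0.9, -0.6, 0.0]
gripper_width: 0.998
grasp_force: 0.0
```

Call:
move_arm:
  targets:
    - [[100, 0, 0, 0, 0], [40, 0, 0, 0, 0], [25, 0, 0, 0, 0], [0, 0, 0, 0, 0], [0, 0, 0, 0, 0]]

```text
time: 2.7
tool_pos: [0.5391, -0.1092, 0.143]
tool_rot: [0.001, 0.98, 0.201, 0.001]
contact_force: [-0.3, -0.6, -0.5]
gripper_width: 0.453
grasp_force: 0.0
```

Call:
move_arm:
  targets:
    - [[0, 0, 0, 0, 0], [0, 0, 0, 0, 0], [0, 0, 0, 0, 0], [0, 0, 0, 0, 0], [0, 0, 0, 0, 0]]

```text
time: 3.12
tool_pos: [0.5386, -0.1089, 0.1423]
tool_rot: [0.0, 0.98, 0.201, 0.001]
contact_force: [-0.4, 0.9, 6.2]
gripper_width: 0.216
grasp_force: 58.5
```

Gripped: width 18 mm, 58 N. Lifting.

Call:
move_arm:
  targets:
    - [[0, 0, 0, -0.02, 0], [0, 0, 0, -0.02, 0], [0, 0, 0, -0.03, 0], [0, 0, 0, -0.03, 0], [0, 0, 0, -0.03, 0]]

```text
time: 3.53
tool_pos: [0.5378, -0.1088, 0.2205]
tool_rot: [0.0, 0.98, 0.201, -0.0]
contact_force: [0.9, 0.2, -0.7]
gripper_width: 0.221
grasp_force: 58.5
```

Call:
move_arm:
  targets:
    - [[0, 0, 0, -0.03, 0], [0, 0, 0, -0.03, 0], [0, 0, 0, -0.03, 0], [0, 0, 0, 0, 0], [0, 0, 0, 0, 0]]

```text
time: 3.95
tool_pos: [0.5385, -0.1091, 0.2747]
tool_rot: [0.001, 0.98, 0.2, 0.001]
contact_force: [-0.1, 0.4, -1.6]
gripper_width: 0.213
grasp_force: 58.6
```

```bash
python3 - <<'E'
from h import *
s=state();p=s["tool_pos"];print(p,s["tool_rot"],s["contact_force"])
o=np.zeros((330,800,3),np.uint8)
for n,x in(("scene",0),("top",400)):
    im=grab_frame(n)[:,:,::-1].copy();cv2.imwrite(f"pics/l_{n}.png",im)
    q=proj(n,p-[0,0,.1225]);print(n,"exp tip",q,"axis top",proj(n,p+[0,0,.02]))
    u,v=int(q[0])-50,int(q[1])-50;print(u,v)
    o[:,x:x+400]=cv2.resize(im[v:v+82,u:u+100],(400,330),interpolation=2)
cv2.imwrite("pics/g2.png",o)
E
```

```text
[ 0.53852783 -0.10909404  0.27472296] [8.35253674e-04 9.79695756e-01 2.00483916e-01 1.31471678e-03] [-0.12146907  0.4005829  -1.5519479 ]
scene exp tip [307.53368964 148.38674671] axis top [306.19846686  67.56451452]
257 98
top exp tip [341.01394929 189.31595308] axis top [350.45330865 179.56113336]
291 139
```

View pics/g2.png

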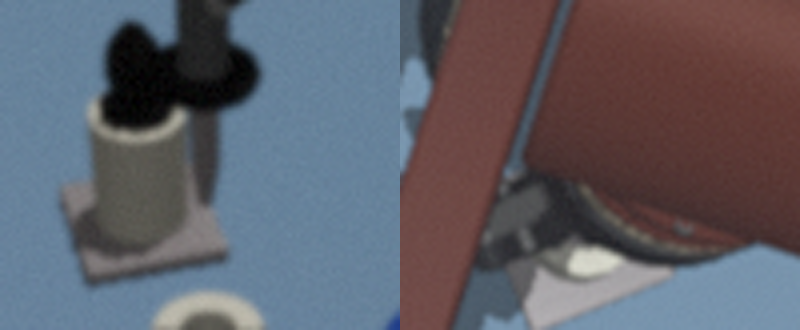

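The tip is seen at scene px (308.8,148.7) against the predicted (307.5,148.4). So the probe is upright, with the tip about 0.1225 m below the TCP. Moving over the start of the seam.

Call:
move_arm:
  targets:
    - [[0, 0.0224, -0.0428, 0, 0], [0, 0.0224, -0.0428, 0, 0], [0, 0.0224, -0.0428, 0, 0], [0, 0.0224, -0.0428, 0, 0], [0, 0.0224, -0.0428, 0, 0]]

```text
time: 4.47
tool_pos: [0.5484, 0.0369, 0.2709]
tool_rot: [-0.0, 0.98, 0.2, -0.002]
contact_force: [0.2, -1.2, -0.2]
gripper_width: 0.218
grasp_force: 58.7
```

Call:
move_arm:
  targets:
    - [[0, 0.0224, -0.0428, 0, 0], [0, 0.0224, -0.0428, 0, 0], [0, 0.0224, -0.0428, 0, 0], [0, 0, 0, 0.02, 0], [0, 0, 0, 0.02, 0]]

```text
time: 4.88
tool_pos: [0.5558, 0.1235, 0.2475]
tool_rot: [0.0, 0.979, 0.202, -0.001]
contact_force: [0.6, 0.2, -0.8]
gripper_width: 0.216
grasp_force: 58.7
```

Call:
move_arm:
  targets:
    - [[0, 0, 0, 0.02, 0], [0, 0, 0, 0, 0], [0, 0, 0, 0, 0], [0, 0, 0, 0, 0], [0, 0, 0, 0, 0]]

```text
time: 5.3
tool_pos: [0.5566, 0.1216, 0.2378]
tool_rot: [0.0, 0.98, 0.2, 0.001]
contact_force: [0.1, -0.2, -0.1]
gripper_width: 0.22
grasp_force: 58.8
```

```bash
python3 - <<'E'
from h import *
s=state();p=s["tool_pos"];print(p,s["tool_rot"],s["contact_force"])
im=grab_frame("scene")[:,:,::-1].copy();q=proj("scene",p-[0,0,.1225]);print("exp tip",q,"start",proj("scene",np.array([.5566,.1218,.07])))
u,v=int(q[0])-60,int(q[1])-40;print(u,v)
cv2.imwrite("pics/g3.png",cv2.resize(im[v:v+100,u:u+130],None,fx=5,fy=5,interpolation=2))
# seam centre line from the clean first top picture: darkest pixel across, at several places along
t=cv2.cvtColor(cv2.imread("pics/top0.png"),cv2.COLOR_BGR2GRAY).astype(float)
for n in("top","scene"):
    g=cv2.cvtColor(cv2.imread(f"pics/{n}0.png"),cv2.COLOR_BGR2GRAY).astype(np.float32)
    for k in(.03,.075,.12):
        A=np.array([.5566,.1218,.07])+k*np.array([-.689,.725,0]);w=np.array([.725,.689,0])
        ds=np.arange(-.012,.0121,.0005);P=np.array([proj(n,A+d*w) for d in ds],np.float32)
        val=cv2.remap(g,P[:,:1],P[:,1:],1).ravel();wt=np.clip(np.median(val)-8-val,0,None);print(n,k,"across mm",(1e3*(wt*ds).sum()/max(wt.sum(),1e-6)).round(1))
# stand mouth
pz=grab_frame("top");cv2.imwrite("pics/t3.png",pz[:,:,::-1])
E
```

```text
[0.5566014  0.12162753 0.23782771] [7.86802343e-05 9.79805666e-01 1.99951301e-01 5.72058977e-04] [ 0.11602154 -0.22205248 -0.0685013 ]
exp tip [367.54429481 272.90095343] start [364.29739513 290.18915861]
307 232
top 0.03 across mm -0.7
top 0.075 across mm -0.6
top 0.12 across mm -0.6
scene 0.03 across mm 0.3
scene 0.075 across mm 0.3
scene 0.12 across mm 0.3
```

View pics/g3.png

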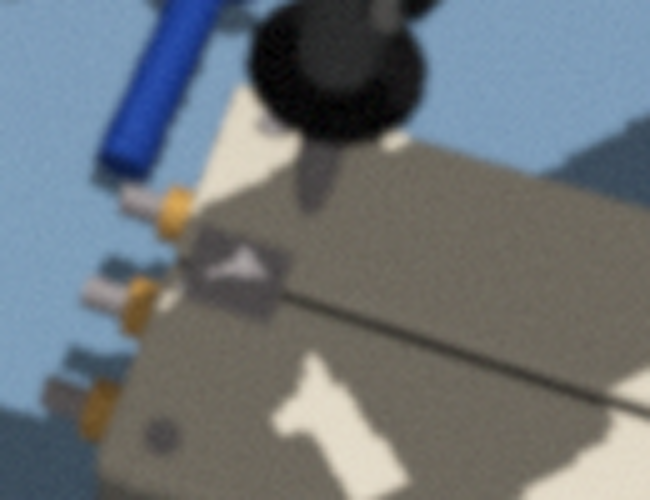

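The line is confirmed: across-seam error is under 1 mm in both views. A blue part shows at crop (160,80), where it wasn't before, so I'm checking the whole view.

```bash
python3 - <<'E'
from h import *
a=grab_frame("scene")[:,:,::-1];b=cv2.imread("pics/t3.png")
cv2.imwrite("pics/g4.png",np.hstack([cv2.resize(a[60:360,180:560],(420,332),interpolation=3),cv2.resize(b[60:340,140:460],(380,332),interpolation=3)]))
E
```

```text
(no output)
```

View pics/g4.png

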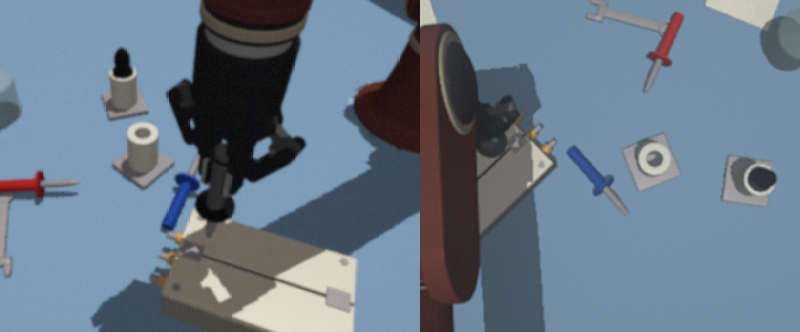

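The red and blue look-alikes stood on their tips and have toppled by themselves. They lie on the bench clear of the route, and the stand and dropper are untouched. Lowering to about 9 mm over the start, then tracing.

Call:
move_arm:
  targets:
    - [[0, 0.003, 0.0013, 0.02, 0], [0, 0, 0, 0.02, 0], [0, 0, 0, 0.01, 0], [0, 0, 0, 0.01, 0], [0, 0, 0, 0, 0]]

```text
time: 5.87
tool_pos: [0.5568, 0.1222, 0.1983]
tool_rot: [-0.0, 0.98, 0.201, -0.002]
contact_force: [0.2, -0.5, -1.9]
gripper_width: 0.217
grasp_force: 58.8
```

Call:
move_arm:
  targets:
    - [[0, 0, 0, 0, 0], [0, 0, 0, 0, 0], [0, 0, 0, 0, 0], [0, 0, 0, 0, 0], [0, 0, 0, 0, 0]]

```text
time: 6.28
tool_pos: [0.5584, 0.1223, 0.2017]
tool_rot: [0.0, 0.98, 0.201, 0.0]
contact_force: [0.6, 0.5, -1.8]
gripper_width: 0.217
grasp_force: 58.8
```

```bash
python3 - <<'E'
from h import *
s=state();p=s["tool_pos"];q=proj("scene",p-[0,0,.1225]);print(p,s["contact_force"],"exp tip",q)
im=grab_frame("scene")[:,:,::-1];u,v=int(q[0])-40,int(q[1])-45;print(u,v)
cv2.imwrite("pics/g5.png",cv2.resize(im[v:v+75,u:u+90],None,fx=7,fy=7,interpolation=2))
E
```

```text
[0.55839873 0.12233489 0.20166562] [ 0.61661176  0.49717528 -1.83468621] exp tip [364.02577507 287.68622517]
324 242
```

View pics/g5.png

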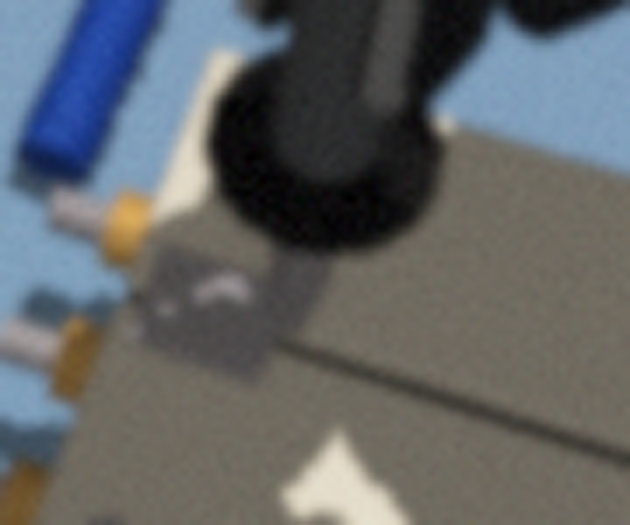

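The tip shows at px (365.4,289.1), right at the seam's start and a hair low. I raise it 2 mm and trace.

Call:
move_arm:
  targets:
    - [[0, 0, 0, -0.0035, 0], [0, -0.00145, -0.0039, 0, 0], [0, -0.00145, -0.0039, 0, 0], [0, -0.00145, -0.0039, 0, 0], [0, -0.00145, -0.0039, 0, 0]]

```text
time: 6.75
tool_pos: [0.551, 0.1298, 0.2031]
tool_rot: [-0.0, 0.98, 0.201, -0.0]
contact_force: [0.1, 1.5, -0.9]
gripper_width: 0.219
grasp_force: 58.8
```

Call:
move_arm:
  targets:
    - [[0, -0.00145, -0.0039, 0, 0], [0, -0.00145, -0.0039, 0, 0], [0, -0.00145, -0.0039, 0, 0], [0, -0.00145, -0.0039, 0, 0], [0, -0.00145, -0.0039, 0, 0]]

```text
time: 7.17
tool_pos: [0.5425, 0.1388, 0.2032]
tool_rot: [0.0, 0.98, 0.201, 0.0]
contact_force: [-0.4, 0.7, -0.3]
gripper_width: 0.219
grasp_force: 58.8
```

Call:
move_arm:
  targets:
    - [[0, -0.00145, -0.0039, 0, 0], [0, -0.00145, -0.0039, 0, 0], [0, -0.00145, -0.0039, 0, 0], [0, -0.00145, -0.0039, 0, 0], [0, -0.00145, -0.0039, 0, 0]]

```text
time: 7.58
tool_pos: [0.5339, 0.1478, 0.2032]
tool_rot: [-0.0, 0.98, 0.201, 0.0]
contact_force: [0.3, -0.8, -0.9]
gripper_width: 0.217
grasp_force: 58.8
```

Call:
move_arm:
  targets:
    - [[0, -0.00145, -0.0039, 0, 0], [0, -0.00145, -0.0039, 0, 0], [0, -0.00145, -0.0039, 0, 0], [0, -0.00145, -0.0039, 0, 0], [0, -0.00145, -0.0039, 0, 0]]

```text
time: 8.0
tool_pos: [0.5253, 0.1569, 0.2032]
tool_rot: [0.0, 0.98, 0.201, -0.0]
contact_force: [-1.0, -0.7, -1.7]
gripper_width: 0.218
grasp_force: 58.8
```

On track: 47 mm along, with less than 1 mm deviation.

Call:
move_arm:
  targets:
    - [[0, -0.00145, -0.0039, 0, 0], [0, -0.00145, -0.0039, 0, 0], [0, -0.00145, -0.0039, 0, 0], [0, -0.00145, -0.0039, 0, 0], [0, -0.00145, -0.0039, 0, 0]]

```text
time: 8.42
tool_pos: [0.5167, 0.166, 0.2032]
tool_rot: [-0.0, 0.98, 0.201, 0.0]
contact_force: [0.3, -0.5, -0.6]
gripper_width: 0.213
grasp_force: 58.8
```

Call:
move_arm:
  targets:
    - [[0, -0.00145, -0.0039, 0, 0], [0, -0.00145, -0.0039, 0, 0], [0, -0.00145, -0.0039, 0, 0], [0, -0.00145, -0.0039, 0, 0], [0, -0.00145, -0.0039, 0, 0]]

```text
time: 8.83
tool_pos: [0.5081, 0.175, 0.2032]
tool_rot: [-0.0, 0.98, 0.201, 0.0]
contact_force: [0.0, -0.4, -1.1]
gripper_width: 0.218
grasp_force: 58.8
```

Call:
move_arm:
  targets:
    - [[0, -0.00145, -0.0039, 0, 0], [0, -0.00145, -0.0039, 0, 0], [0, -0.00145, -0.0039, 0, 0], [0, -0.00145, -0.0039, 0, 0], [0, -0.00145, -0.0039, 0, 0]]

```text
time: 9.25
tool_pos: [0.4995, 0.184, 0.2032]
tool_rot: [-0.0, 0.98, 0.201, 0.0]
contact_force: [0.2, -0.5, -1.2]
gripper_width: 0.22
grasp_force: 58.8
```

Call:
move_arm:
  targets:
    - [[0, -0.00145, -0.0039, 0, 0], [0, -0.00145, -0.0039, 0, 0], [0, -0.00145, -0.0039, 0, 0], [0, -0.00145, -0.0039, 0, 0], [0, -0.00145, -0.0039, 0, 0]]

```text
time: 9.67
tool_pos: [0.4909, 0.1931, 0.2032]
tool_rot: [-0.0, 0.98, 0.201, 0.0]
contact_force: [0.2, -0.9, -1.0]
gripper_width: 0.215
grasp_force: 58.8
```

Call:
move_arm:
  targets:
    - [[0, -0.00145, -0.0039, 0, 0], [0, -0.00145, -0.0039, 0, 0], [0, -0.00145, -0.0039, 0, 0], [0, -0.00145, -0.0039, 0, 0], [0, -0.00145, -0.0039, 0, 0]]

```text
time: 10.08
tool_pos: [0.4823, 0.2021, 0.2032]
tool_rot: [0.0, 0.98, 0.201, -0.0]
contact_force: [0.9, 0.4, -0.9]
gripper_width: 0.218
grasp_force: 58.8
```

Call:
move_arm:
  targets:
    - [[0, -0.00145, -0.0039, 0, 0], [0, -0.00145, -0.0039, 0, 0], [0, -0.00145, -0.0039, 0, 0], [0, -0.00145, -0.0039, 0, 0], [0, -0.00145, -0.0039, 0, 0]]

```text
time: 10.5
tool_pos: [0.4737, 0.2112, 0.2032]
tool_rot: [0.0, 0.98, 0.201, -0.0]
contact_force: [-0.3, -0.7, -1.1]
gripper_width: 0.22
grasp_force: 58.8
```

Call:
move_arm:
  targets:
    - [[0, -0.00145, -0.0039, 0, 0], [0, -0.00145, -0.0039, 0, 0], [0, -0.00145, -0.0039, 0, 0], [0, -0.00145, -0.0039, 0, 0], [0, -0.00145, -0.0039, 0, 0]]

```text
time: 10.92
tool_pos: [0.4651, 0.2202, 0.2032]
tool_rot: [-0.0, 0.98, 0.201, -0.0]
contact_force: [0.1, 0.9, -0.6]
gripper_width: 0.218
grasp_force: 58.8
```

Call:
move_arm:
  targets:
    - [[0, -0.00145, -0.0039, 0, 0], [0, -0.00145, -0.0039, 0, 0], [0, -0.00145, -0.0039, 0, 0], [0, -0.00145, -0.0039, 0, 0], [0, -0.00145, -0.0039, 0, 0]]

```text
time: 11.33
tool_pos: [0.4565, 0.2293, 0.2032]
tool_rot: [-0.0, 0.98, 0.201, 0.0]
contact_force: [0.3, -0.2, -0.5]
gripper_width: 0.214
grasp_force: 58.8
```

Call:
move_arm:
  targets:
    - [[0, -0.00145, -0.0039, 0, 0], [0, 0, 0, 0, 0], [0, 0, 0, 0, 0], [0, 0, 0, 0, 0], [0, 0, 0, 0, 0]]

```text
time: 11.75
tool_pos: [0.455, 0.2308, 0.2032]
tool_rot: [0.0, 0.98, 0.2, 0.0]
contact_force: [-1.0, 0.3, -1.5]
gripper_width: 0.213
grasp_force: 58.8
```

```bash
python3 - <<'E'
from h import *
s=state();p=s["tool_pos"];q=proj("scene",p-[0,0,.1225]);print(p,s["contact_force"],"exp tip",q,"end",proj("scene",np.array([.4532,.2304,.07])))
im=grab_frame("scene")[:,:,::-1];cv2.imwrite("pics/s6.png",im);u,v=int(q[0])-40,int(q[1])-45;print(u,v)
a=cv2.resize(im[v:v+75,u:u+90],None,fx=4.4,fy=4.4,interpolation=2)
q=proj("scene",np.array([.536,-.1085,.08]));u,v=int(q[0])-45,int(q[1])-37;print(q,u,v)
b=cv2.resize(im[v:v+75,u:u+90],None,fx=4.4,fy=4.4,interpolation=2)
cv2.imwrite("pics/g6.png",np.hstack([a,b]))
E
```

```text
[0.4550265  0.23084909 0.20320316] [-0.9631227   0.29768858 -1.53405057] exp tip [474.40403798 323.25566601] end [472.71774707 325.94845954]
434 278
[309.46631081 179.61272263] 264 142
```

View pics/g6.png

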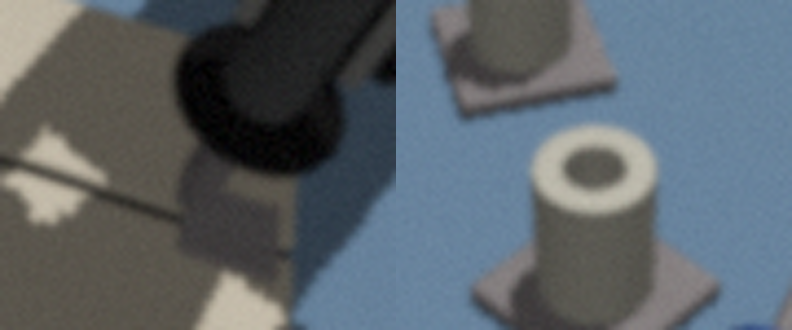

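The tip is at px (477,323.5), at the far clip's edge, so the trace is complete. The mouth is at scene px (309,180.2) against the predicted (309.5,179.6), which agrees within about 1 mm. Lifting and returning.

Call:
move_arm:
  targets:
    - [[0, 0, 0, -0.02, 0], [0, 0, 0, -0.03, 0], [0, 0, 0, -0.03, 0], [0, 0, 0, -0.03, 0], [0, 0, 0, -0.025, 0]]

```text
time: 12.22
tool_pos: [0.4554, 0.231, 0.2868]
tool_rot: [-0.0, 0.98, 0.2, 0.001]
contact_force: [0.3, 0.9, -0.1]
gripper_width: 0.221
grasp_force: 58.8
```

Call:
move_arm:
  targets:
    - [[0, -0.0079, 0.048, 0, 0], [0, -0.0079, 0.048, 0, 0], [0, -0.0079, 0.048, 0, 0], [0, -0.0079, 0.048, 0, 0], [0, -0.0079, 0.048, 0, 0]]

```text
time: 12.63
tool_pos: [0.49, 0.0879, 0.2855]
tool_rot: [0.0, 0.98, 0.201, 0.001]
contact_force: [-0.4, 0.7, -0.9]
gripper_width: 0.221
grasp_force: 58.8
```

Call:
move_arm:
  targets:
    - [[0, -0.0079, 0.048, 0, 0], [0, -0.0079, 0.048, 0, 0], [0, -0.0079, 0.048, 0, 0], [0, -0.0079, 0.048, 0, 0], [0, -0.0079, 0.048, 0, 0]]

```text
time: 13.05
tool_pos: [0.5248, -0.0542, 0.2854]
tool_rot: [0.0, 0.98, 0.2, 0.001]
contact_force: [0.9, 0.6, -1.2]
gripper_width: 0.216
grasp_force: 58.8
```

Call:
move_arm:
  targets:
    - [[0, -0.0079, 0.048, 0, 0], [0, -0.0079, 0.048, 0, 0], [0, 0, 0, 0, 0], [0, 0, 0, 0, 0], [0, 0, 0, 0, 0]]

```text
time: 13.47
tool_pos: [0.5385, -0.1091, 0.2848]
tool_rot: [-0.0, 0.98, 0.2, 0.0]
contact_force: [0.1, 1.3, -1.2]
gripper_width: 0.215
grasp_force: 59.0
```

Exactly back over the stand. Lowering, slower inside the hole.

Call:
move_arm:
  targets:
    - [[0, 0, 0, 0.03, 0], [0, 0, 0, 0.03, 0], [0, 0, 0, 0.02, 0], [0, 0, 0, 0.015, 0], [0, 0, 0, 0.01, 0]]

```text
time: 13.88
tool_pos: [0.538, -0.1083, 0.22]
tool_rot: [-0.0, 0.98, 0.201, -0.001]
contact_force: [-0.3, -0.2, -1.0]
gripper_width: 0.219
grasp_force: 59.0
```

Call:
move_arm:
  targets:
    - [[0, 0, 0, 0.01, 0], [0, 0, 0, 0.01, 0], [0, 0, 0, 0.015, 0], [0, 0, 0, 0.015, 0], [0, 0, 0, 0, 0]]

```text
time: 14.3
tool_pos: [0.5374, -0.1089, 0.1887]
tool_rot: [-0.001, 0.98, 0.2, -0.002]
contact_force: [-0.2, 0.2, -1.2]
gripper_width: 0.219
grasp_force: 59.0
```

Call:
move_arm:
  targets:
    - [[0, 0, 0, 0.015, 0], [0, 0, 0, 0.015, 0], [0, 0, 0, 0.015, 0], [0, 0, 0, 0.015, 0], [0, 0, 0, 0, 0]]

```text
time: 14.72
tool_pos: [0.537, -0.1087, 0.1522]
tool_rot: [-0.001, 0.98, 0.201, -0.002]
contact_force: [-0.3, -0.4, -0.8]
gripper_width: 0.218
grasp_force: 59.0
```

Call:
move_arm:
  targets:
    - [[0, 0, 0, 0.005, 0], [0, 0, 0, 0.005, 0], [0, 0, 0, 0.003, 0], [0, 0, 0, 0, 0], [0, 0, 0, 0, 0]]

```text
time: 15.13
tool_pos: [0.5386, -0.1093, 0.1476]
tool_rot: [0.0, 0.98, 0.201, 0.0]
contact_force: [-0.4, 0.4, -1.1]
gripper_width: 0.218
grasp_force: 59.0
```

Call:
move_arm:
  targets:
    - [[0, 0, 0, 0.001, 0], [0, 0, 0, 0.001, 0], [0, 0, 0, 0.001, 0], [0, 0, 0, 0, 0], [0, 0, 0, 0, 0]]

```text
time: 15.55
tool_pos: [0.5384, -0.1092, 0.1456]
tool_rot: [-0.0, 0.98, 0.201, -0.0]
contact_force: [0.5, -0.5, -1.0]
gripper_width: 0.218
grasp_force: 59.0
```

Call:
move_arm:
  targets:
    - [[0, 0, 0, 0.0015, 0], [0, 0, 0, 0.0015, 0], [0, 0, 0, 0.001, 0], [0, 0, 0, 0, 0], [0, 0, 0, 0, 0]]

```text
time: 15.97
tool_pos: [0.5384, -0.1092, 0.1431]
tool_rot: [-0.0, 0.98, 0.201, -0.0]
contact_force: [-1.0, 0.1, -1.1]
gripper_width: 0.217
grasp_force: 59.0
```

Call:
move_arm:
  targets:
    - [[0, 0, 0, 0.001, 0], [0, 0, 0, 0.001, 0], [0, 0, 0, 0, 0], [0, 0, 0, 0, 0], [0, 0, 0, 0, 0]]

```text
time: 16.38
tool_pos: [0.5386, -0.1093, 0.1424]
tool_rot: [0.0, 0.98, 0.201, 0.0]
contact_force: [-1.2, 0.4, 3.0]
gripper_width: 0.221
grasp_force: 59.3
```

The collar is on the rim (3 N upward). Releasing.

Call:
move_arm:
  targets:
    - [[24, 0, 0, 0, 0], [30, 0, 0, 0, 0], [40, 0, 0, 0, 0], [60, 0, 0, 0, 0], [80, 0, 0, 0, 0]]

```text
time: 16.8
tool_pos: [0.5384, -0.1092, 0.1419]
tool_rot: [-0.0, 0.98, 0.201, -0.0]
contact_force: [0.1, 0.0, 0.3]
gripper_width: 0.67
grasp_force: 0.0
```

Call:
move_arm:
  targets:
    - [[100, 0, 0, 0, 0], [100, 0, 0, 0, 0], [100, 0, 0, 0, 0], [100, 0, 0, 0, 0], [100, 0, 0, 0, 0]]

```text
time: 17.22
tool_pos: [0.5385, -0.1093, 0.142]
tool_rot: [0.0, 0.98, 0.201, 0.0]
contact_force: [0.7, 0.2, 0.6]
gripper_width: 1.0
grasp_force: 0.0
```

Call:
move_arm:
  targets:
    - [[100, 0, 0, -0.02, 0], [100, 0, 0, -0.03, 0], [100, 0, 0, -0.04, 0], [100, 0, 0, -0.05, 0], [100, 0, 0, -0.05, 0]]

```text
time: 17.63
tool_pos: [0.5381, -0.1091, 0.2576]
tool_rot: [-0.0, 0.98, 0.201, -0.0]
contact_force: [-0.2, -0.3, -0.0]
gripper_width: 1.003
grasp_force: 0.0
```

Call:
move_arm:
  targets:
    - [[100, -0.05, 0, 0, 0], [100, -0.05, 0, 0, 0], [100, -0.05, 0, 0, 0], [100, 0, 0, 0, 0], [100, 0, 0, 0, 0]]

```text
time: 18.05
tool_pos: [0.4552, -0.145, 0.2571]
tool_rot: [0.001, 0.98, 0.2, 0.001]
contact_force: [0.8, -0.5, -0.6]
gripper_width: 1.003
grasp_force: 0.0
```

```bash
python3 - <<'E'
from h import *
s=state();print(s["tool_pos"],s["contact_force"],s["gripper_width"])
a=grab_frame("scene")[:,:,::-1];b=grab_frame("top")[:,:,::-1]
cv2.imwrite("pics/g7.png",np.hstack([cv2.resize(a[90:230,240:400],(400,350),interpolation=2),cv2.resize(b[150:270,300:460],(400,350),interpolation=2)]))
E
```

```text
[ 0.45516635 -0.14504498  0.25712789] [ 0.79111959 -0.51949453 -0.63594063] 1.0030737525156292
```

View pics/g7.png

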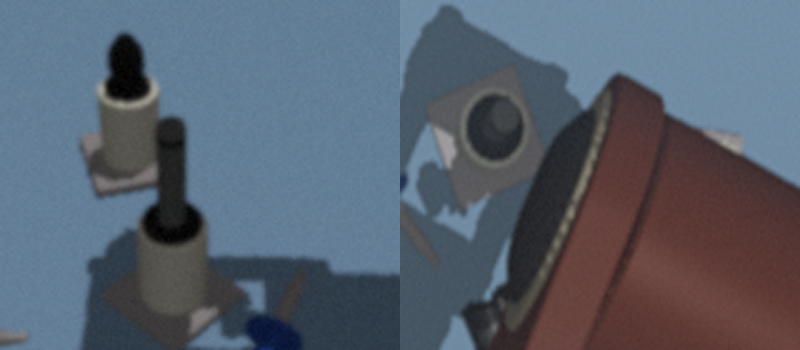

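The probe stands upright in its stand with the collar on the rim (scene crop (172,215)). The dropper is untouched at (127,80), and the gripper is clear.

```bash
python3 -c "
from plant import job
print(job.job_done())"
```

```text
the job is handed in; nothing more can be done
None
```

I traced the seam from the brass-union end to the far end at about 3 cm/s, put the probe back upright in its stand and let go, left the dropper where it was, and handed the job in at about 18 s; the hand-in returned no verdict.

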